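# Take the dust filter out of the clinic's blood analyser

## Task

The blood analyser's dust filter is due for changing. Squeeze the release tab of the vent cover on top of the machine fully in, swing the cover up on its tongues until the tab end stands well clear of the frame, draw it out without forcing it, and lay it on the bench, flat and grille side up. Then lift out the filter cassette and lay it right way up in the steel tray; set both down gently and leave the bottle, the carton and the bowl where they are.

Things in the scene. Friction and masses are not known exactly. Their poses are not given: they have to be found in the camera images.
- analyser: the blood analyser: heavy white box that cannot be shifted, 120 mm high, 240 mm wide (y). Origin on the bench under the centre of the vent opening in its flat top; it reaches from 95 mm behind this point (-x) to 195 mm in front (+x). x points to the end with the dark screen, z up; from x = 118 mm on the top slopes down to the screen end.
- bay (a point): centre of the vent opening, level with the analyser's top (120 mm above the bench), axes as the analyser's. The opening is 133 mm (x) by 93 mm (y); the cover fills it flush. Below the cover the bay is clear 133 mm in x and 84 mm in y, down to the cassette's cradle (its rim 40 mm below the top).
- slots (a point): middle of the lower edge of the frame's lip at the -x end of the opening, under which the cover's two tongues are hooked; the cover pivots about the line through this point along the analyser's y. 4 mm below the deck.
- cover_mid (a point): centre of the plate of the vent cover (loose, grey plastic, plate 130 mm in x, 90 mm in y, 8 mm thick, flat underside; 0.13 kg). z points out of the grille side, x towards the tab end (the analyser's screen end while fitted). The catch of the release tab stands out at the +x end, 5.5 mm under the frame's lip, and the tongues at the -x end under the other, so the cover does not come straight up.
- cover_grip (a point): grip point on the cover's centre line, 37.5 mm to +x of cover_mid and 10 mm above the plate's top, midway between the outer faces of a fixed upright rib (-x side, 36 mm long in y) and the upright release tab (+x side, 30 mm long in y). Both are 5 mm thick, stand 20 mm above the plate and measure 45 mm over their outer faces along x. Pinched together along x, the rib stays and the tab gives.
- tab (a joint): travel of the release tab towards the rib (the cover's -x): 0 at rest, 0.008 m fully in against its stop. Its catch clears the frame at about 0.0055, give or take the cover's 1.5 mm of play. Sprung: 3.5 N to start it, 9 N fully in; it springs back when let go. Held fully in, the pinch is 37 mm wide.
- cover_tongues (a point): middle between the two tongues (14 mm wide) on the cover's -x end, 69 mm from cover_mid; they stick out 7.5 mm and hook 6 mm under the lip at the slots. With the tab held in, the cover's +x end swings up (25 degrees is ample), the cover turning about the slots; then the tongues draw out towards +x and the cover comes away.
- cassette_grip (a point): middle of the upright grip web of the filter cassette (loose, off-white, pleated; 0.15 kg), which lies in its cradle under the cover, axes as the analyser's. Web: 12 mm thick in x, 50 mm long in y, 22 mm high, on the middle of the body; this point is 11 mm above the body's top and 33 mm above the cassette's underside. It lifts straight up.
- cassette_mid (a point): centre of the cassette's body (104 mm in x, 70 mm in y, 22 mm high; 2 mm play in the cradle), 22 mm below cassette_grip; z points up out of the side with the web.
- tray_in (a point): centre of the inner floor (3 mm above the bench) of the loose steel tray, 150 mm (x) by 200 mm (y) outside, walls 3 mm thick, rim 20 mm above the bench.
- bottle_mid (a point): amber bottle, 60 mm across and 130 mm high, half-way up; to be left alone.
- carton_mid (a point): glove carton, 230 mm long, 120 mm wide and 70 mm high, its centre; to be left alone.
- bowl_mid (a point): steel bowl, 120 mm across and 45 mm high, half-way up; to be left alone.

How it is judged:
By the outcome, as a careful person would: the job done as asked, in the order asked, and still so for the second after the job is handed in, with the robot touching nothing.
It also fails if it takes over 64 s, if anything falls off the work surface, if the arm or the gripper's body presses on something with over 40 N, if the wrist force passes 120 N, or if a joint passes its speed limit or range.

## Robot

A 7-joint arm with a two-finger parallel gripper is mounted at the origin on the work surface. World frame = base frame: x ahead of the robot, y to its left, z up, the work surface at z = 0. Lengths are in mm, angles in rad, forces in N, time in s.
With the tool pointing down it reaches from about 400 to 850 mm from the base axis. Payload 10.4 kg.
Tool frame: the origin (TCP) lies midway between the tips of the shut fingers; the grasp point (between the pads) lies 19 mm behind it; z points along the fingers, y is the line along which they close (so a half turn about z gives the same grasp; the last joint's range is limited). The gripper opens to 87 mm and grips with 3 to 60 N. Pads are 19 mm wide; open, the fingers measure 117 mm over their backs; the gripper's body (75 mm by 190 mm) begins 51 mm behind the grasp point.
Start: joints at [1.194, 0.332, -0.065, 1.46, 0.022, 1.35, -0.088], TCP at [216.563, -586.304, 222.576] pointing down, gripper open.
Joint ranges: [-2.6, 2.6], [-0.5, 2.12], [-1.47, 1.34], [0.16, 2.42], [-1.27, 4.41], [0.06, 2.06], [-2.6, 2.6]. Speed limits (rad/s): [2.22, 2.22, 2.79, 2.79, 3.14, 3.14, 3.14].

## Interface

Orientations are given as a rotation vector (axis times angle).
In Python, from bench import r, get_image, camera_params gives the robot as it stands.
- The arm moves only by the shell command python3 -m inch 'ROWS' [FORCE]. ROWS is JSON, one flat list of numbers, 7 for each row, row after row: the shift along the world's x, y, z in mm, then the turn, a rotation vector about the world's x, y, z in units of 8 degrees (1.0 is 8 degrees), then the finger opening in mm, from 0 to 87. A call has 1 to 5 rows; each row is the pose to reach, as a shift and turn from the pose commanded when the call began; what a row does not reach only later rows make up. A row lasts 1/8 s, in which the tool goes at most 62.5 mm and 10.7 degrees, less where a joint would pass 70% of its speed; a pose out of reach is approached as far as the arm can. A call with a gripper value outside its range is refused whole. The fingers move at their own pace and stop on an object; FORCE is the grip in N (left out, the last holds). Time passes only in rows, so rows that repeat a pose let the fingers close. It gives the time, the measured TCP pose, the force, the opening and the grip force at its end, in the units of the state.
- r.observe(): the state, without advancing time (a new reading comes with each control period).
- get_image(name): name is "scene" or "side" or "wrist"; returns (picture, depth): 420x560x3 uint8, red, green, blue; 420x560 float32, mm along the optical axis (not along the pixel's ray), 0 where there is no reading.
- camera_params(name): a dict with "fovy" (degrees; the focal length in pixels is half the picture's height over the tangent of half this angle, whatever the lens; pixels are square), "cx", "cy" (the principal point, pixels), "distortion" ([k1, k2, p1, p2, k3] as OpenCV has them; the pictures are not rectified), "view" (4x4, takes a point from world to camera coordinates). Camera axes: x right, y down, z forward; pixel columns grow to the right and rows downward; lengths in mm; the calibration is good to about 2 mm. A picture is of the moment at which its call begins: read the wrist's pose just before it. camera_params takes no time and is no camera call; for the wrist camera it gives the pose at the moment of the call.
- r.finish_job(): hands the job in; it is judged then, once.
The state is a dict: "time_s": time; "joint_positions": joint angles; "dq": joint speeds; "joint_efforts": joint torques, N m; "position": TCP position; "orientation": TCP orientation; "wrist_force": force on the tool from outside, world axes, zero at the start; "moment": the same for the moment, N m; "opening": finger opening in mm; "gripper_force": force on a finger pad.
Only numpy, scipy, OpenCV 4.12 (cv2) and the standard library are available. Lean on these libraries where they do the work, as an engineer would, in place of code of your own. Each camera call takes 0.05 s, during which the arm holds its last target. There are 200 camera calls.

## Working session

There is one attempt and no reset: what is moved stays moved. The work goes in short steps, Python scripts to look and compute and a shell command to move; the robot and the scene stay as the last step left them, time stands still between calls to the robot, and variables do not carry over. Pictures are saved under pics/ and viewed, at most 10 in all, crops included, and the job is handed in when it is done.

```bash
ls; mkdir -p pics
cat > h.py <<'E'
import numpy as np, cv2
from bench import r,get_image,camera_params
from scipy.spatial.transform import Rotation as R
def K(p):
    f=210/np.tan(np.radians(p['fovy'])/2); return np.array([[f,0,p['cx']],[0,f,p['cy']],[0,0,1.]])
def grab(name,tag):
    p=camera_params(name); im,d=get_image(name)
    cv2.imwrite(f'pics/{tag}.png',im[:,:,::-1]); np.savez(f'pics/{tag}.npz',im=im,d=d,K=K(p),D=np.array(p['distortion'],float),V=np.array(p['view'],float))
    return load(tag)
def load(tag): return dict(np.load(f'pics/{tag}.npz'))
def norm(c,uv): return cv2.undistortPoints(np.array(uv,float).reshape(-1,1,2),c['K'],c['D']).reshape(-1,2)
def plane(c,uv,z):
    n=norm(c,uv); Vi=np.linalg.inv(c['V']); d=np.c_[n,np.ones(len(n))]@Vi[:3,:3].T; o=Vi[:3,3]
    return o+d*((z-o[2])/d[:,2])[:,None]
def cloud(c):
    h,w=c['d'].shape; u,v=np.meshgrid(np.arange(w),np.arange(h))
    n=norm(c,np.stack([u,v],-1).reshape(-1,2)); P=np.c_[n,np.ones(len(n))]*c['d'].reshape(-1,1)
    Vi=np.linalg.inv(c['V']); P=P@Vi[:3,:3].T+Vi[:3,3]; P[c['d'].ravel()==0]=np.nan
    return P.reshape(h,w,3)
E
python3 - <<'E'
from h import *
print(r.observe())
a=grab('scene','s0');b=grab('side','d0')
for c in(a,b): print(np.linalg.inv(c['V'])[:3,3])
cv2.imwrite('pics/both.png',cv2.resize(np.vstack([a['im'],b['im']])[:,:,::-1],None,fx=.71,fy=.71))
E
```

```text
pics
{'time_s': 0.0, 'joint_positions': array([ 1.19442468,  0.33288424, -0.0647115 ,  1.46096676,  0.02164313,
        1.34991044, -0.08851671]), 'dq': array([ 4.03766040e-04, -1.79974918e-04, -7.00528517e-04,  8.97968338e-04,
       -3.83897460e-05,  3.03104043e-04, -3.47775162e-04]), 'joint_efforts': array([ 3.83277338e-04, -6.23250175e+01,  2.46974034e-02, -3.89904106e+01,
       -6.12538448e-02,  3.97756544e-02,  1.81090377e-04]), 'position': array([ 216.37025782, -585.92244154,  221.73412552]), 'orientation': array([-3.09116182e+00, -5.52597830e-01,  5.72176006e-04]), 'wrist_force': array([ 0.09422999, -0.11015185, -0.11163927]), 'moment': array([ 0.04603486,  0.03778661, -0.0174924 ]), 'gripper_force': 0.0, 'opening': 87.0749256327277}
[1127.99558742 -264.21487373 1183.09141691]
[  42.7272814   988.84455887 1038.38919079]
```

View pics/s0.png

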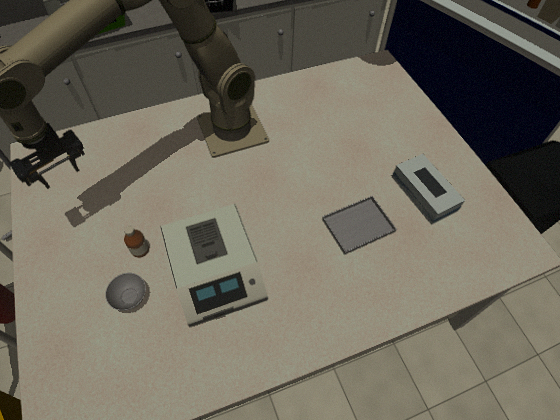

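View pics/d0.png

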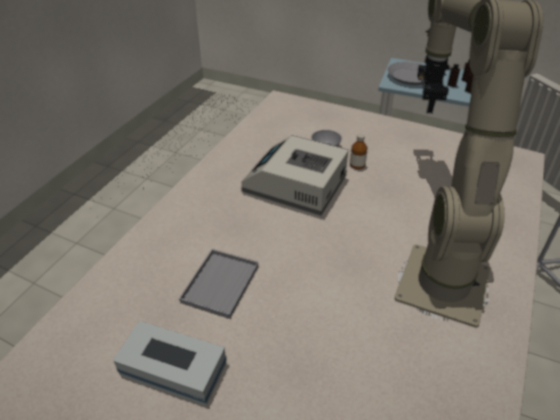

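The scene view shows the analyser at about (212,262) with the grey cover at (208,240) and its screen facing the viewer. The tray is at (360,224), the bottle at (135,242), the bowl at (127,292) and the carton at (428,187).

Run:
```python
from h import *
c=load('s0'); P=cloud(c); im=c['im'].astype(int); g=im.sum(2)/3
def box(m,z,n):
    m=m.astype(np.uint8); k,l,s,_=cv2.connectedComponentsWithStats(m); i=1+s[1:,4].argmax()
    ct=max(cv2.findContours((l==i).astype(np.uint8),0,1)[0],key=cv2.contourArea).reshape(-1,2)
    p=plane(c,ct,z)[:,:2]; b=cv2.minAreaRect(p.astype(np.float32)); print(n,s[i],b, cv2.boxPoints(b).round(0).tolist())
win=lambda x0,x1,y0,y1:(np.add.outer(np.arange(420)*0,np.arange(560))>=x0)&(np.arange(560)[None]<=x1)&(np.arange(420)[:,None]>=y0)&(np.arange(420)[:,None]<=y1)
W=win(155,275,200,330)
print('top z',np.nanmedian(P[225:260,170:180,2]), 'bench',np.nanmedian(P[300:320,300:330,2]))
box(W&(abs(P[...,2]-120)<10),120,'top')
box(win(180,235,212,268)&(g<115),120,'cover')
print(im[240,175],im[240,208],im[224,360],im[190,300])
box(win(315,400,190,258)&(g<130),15,'tray')
box(win(390,470,145,225)&(P[...,2]>50),70,'carton')
m=win(115,155,225,262)&(P[...,2]>15);print('bottle',np.nanmedian(P[m],0),np.nanmax(P[m],0),np.nanmin(P[m],0))
m=win(100,155,270,315)&(P[...,2]>15);print('bowl',np.nanmedian(P[m],0),np.nanmax(P[m],0),np.nanmin(P[m],0))
```

```text
top z 120.28778870841472 bench 0.5860540693283838
top [ 160  204   99   90 5537] ((536.8407592773438, -235.59762573242188), (238.68296813964844, 237.1450958251953), 89.68576049804688) [[418.0, -354.0], [655.0, -356.0], [656.0, -117.0], [419.0, -116.0]]
cover [ 186  218   42   47 1263] ((512.9408569335938, -234.54388427734375), (94.08021545410156, 134.34405517578125), 89.38536834716797) [[445.0, -281.0], [580.0, -282.0], [581.0, -188.0], [446.0, -187.0]]
[146 152 132] [61 62 56] [103 100  96] [150 145 127]
tray [ 321  196   77   59 2584] ((570.7806396484375, 263.3058776855469), (163.9932403564453, 214.40225219726562), 4.777915000915527) [[480.0, 363.0], [498.0, 150.0], [661.0, 163.0], [644.0, 377.0]]
carton [ 395  154   70   63 2109] ((540.317626953125, 539.5316162109375), (238.82005310058594, 140.25244140625), 6.198332786560059) [[414.0, 596.0], [429.0, 457.0], [667.0, 483.0], [651.0, 622.0]]
bottle [ 418.95935679 -438.47312505   84.8484204 ] [ 435.46688588 -412.7553872   135.80343691] [ 381.83574673 -471.44186732   15.03944916]
bowl [ 527.07533505 -518.84309419   29.91211542] [ 609.66254214 -445.11847329   49.4587554 ] [ 491.23422214 -563.90378027   15.10624177]
```

Analyser origin is about (513,-235) with a yaw of about -0.4°. The tray is at (571,263) and the bench between them is free. I'll move above the cover and turn the fingers along x.

```bash
python3 -m inch '[40,43,15,0,0,1.1,87, 80,86,30,0,0,2.2,87, 120,129,40,0,0,3.3,87, 165,175,50,0,0,4.4,87, 205,216,55,0,0,5.5,87]'
python3 -m inch '[40,43,0,0,0,1,87, 80,86,0,0,0,2,87, 120,129,0,0,0,3.17,87, 134,136,0,0,0,3.17,87, 134,136,0,0,0,3.17,87]'
python3 - <<'E'
from h import *
o=r.observe(); print(o['position'],R.from_rotvec(o['orientation']).as_matrix().round(3))
c=grab('wrist','w1'); P=cloud(c); print(np.linalg.inv(c['V'])[:3,3])
E
```

```text
time_s: 0.72
position: [422.7, -368.6, 277.9]
orientation: [2.656, 1.678, 0.0]
wrist_force: [0.2, -0.8, -0.1]
opening: 87.2
gripper_force: 0.0
time_s: 1.35
position: [555.8, -234.1, 276.9]
orientation: [-2.228, -2.214, 0.0]
wrist_force: [-0.2, -1.0, 0.6]
opening: 86.9
gripper_force: 0.0
[ 555.7822309  -234.05047983  276.90495338] [[ 0.006  1.    -0.001]
 [ 1.    -0.006  0.001]
 [ 0.001 -0.001 -1.   ]]
[ 555.46142619 -166.94128301  438.60692487]
```

View pics/w1.png

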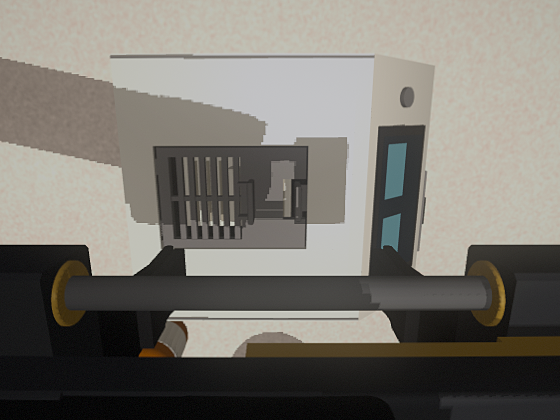

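The wrist view shows the opening from (154,147) to (307,248), the rib at about (246,200) and the tab at (298,200).

Run:
```python
from h import *
c=load('w1'); P=cloud(c)
q=plane(c,[[154,147],[306,147],[307,248],[161,247]],120); print(q.round(1).tolist())
z=P[150:243,160:345,2]
print('deck',np.nanmedian(P[100:130,330:360,2]),'plate', np.nanmedian(P[205:215,262:275,2]))
S=P[150:243,150:345].reshape(-1,3); S=S[(S[:,2]>134)&(S[:,2]<150)]
for lo,hi in((490,545),(545,600)):
    t=S[(S[:,0]>lo)&(S[:,0]<=hi)]; print(len(t),np.percentile(t,[2,50,98],0).round(1).tolist())
```

```text
[[449.6, -190.1, 120.0], [579.0, -191.1, 120.0], [581.0, -282.0, 120.0], [447.9, -280.2, 120.0]]
deck 119.50095376487639 plate 119.62877805472624
267 [[529.1, -251.9, 134.8], [531.8, -234.6, 139.2], [534.0, -218.0, 140.8]]
243 [[569.0, -249.6, 136.5], [571.5, -234.8, 139.1], [574.2, -221.2, 140.6]]
```

```bash
python3 -m inch '[-4,-1,-40,0,0,0,87, -4,-1,-85,0,0,0,80, -4,-1,-125,0,0,0,70, -4,-1,-145,0,0,0,66, -4,-1,-145,0,0,0,64]' 10
python3 -m inch '[0,0,-4,0,0,0,58, 0,0,-9,0,0,0,54, 0,0,-9,0,0,0,50, 0,0,-9,0,0,0,48, 0,0,-9,0,0,0,48]' 10
python3 - <<'E'
from h import *
o=r.observe(); print(o['position'],o['wrist_force'],o['opening'])
E
```

```text
time_s: 2.02
position: [550.4, -236.3, 131.9]
orientation: [-2.23, -2.211, 0.002]
wrist_force: [0.1, -0.3, 0.7]
opening: 65.5
gripper_force: 0.0
time_s: 2.65
position: [551.7, -235.3, 123.8]
orientation: [2.228, 2.214, 0.0]
wrist_force: [0.6, -0.5, 0.0]
opening: 48.4
gripper_force: 0.0
[ 551.67364319 -235.30018664  123.79595753] [ 0.62934614 -0.45035884  0.04603832] 48.3701937518219
```

```bash
python3 -m inch '[0,0,-1,0,0,0,45, -1,0,-1,0,0,0,43, -2,0,-1,0,0,0,41, -3,0,-1,0,0,0,39, -4,0,-1,0,0,0,37]' 25
python3 -m inch '[0,0,0,0,0,0,34, 0,0,0,0,0,0,30, 0,0,0,0,0,0,30, 0,0,0,0,0,0,30]' 30
python3 - <<'E'
from h import *
print(r.observe()['moment'])
E
```

```text
time_s: 3.28
position: [547.6, -235.2, 122.7]
orientation: [2.228, 2.214, 0.0]
wrist_force: [1.5, 0.6, -0.4]
opening: 38.0
gripper_force: 7.7
time_s: 3.78
position: [547.4, -235.4, 122.7]
orientation: [-2.229, -2.214, 0.0]
wrist_force: [-3.2, 0.9, 5.2]
opening: 36.3
gripper_force: 30.0
[0.22168073 0.57376657 0.02620361]
```

```bash
python3 -m inch '[-0.4,0,4.4,0,-0.31,0,30, -1,0,8.7,0,-0.625,0,30, -1.8,0,13,0,-0.94,0,30, -2.7,0,17.3,0,-1.25,0,30, -2.7,0,17.3,0,-1.25,0,30]' 30
python3 - <<'E'
from h import *
o=r.observe();print(o['moment'],o['opening'])
E
```

```text
time_s: 4.4
position: [544.5, -235.6, 139.9]
orientation: [2.138, 2.122, 0.187]
wrist_force: [-0.6, 0.0, -2.6]
opening: 36.8
gripper_force: 30.0
[-0.06953693 -0.14273868  0.03380535] 36.76289237791255
```

```bash
python3 -m inch '[-2.5,0,8.4,0,-0.625,0,30, -5.7,0,16.5,0,-1.25,0,30, -9.5,0,24.3,0,-1.875,0,30, -12.2,0,28.8,0,-2.25,0,30, -12.2,0,28.8,0,-2.25,0,30]' 30
python3 - <<'E'
from h import *
o=r.observe();print(o['moment'],o['opening'])
grab('scene','s1');grab('side','d1'); c=grab('wrist','w2')
a=load('s1')['im'][190:330,140:300];b=load('d1')['im'][110:220,230:390]
cv2.imwrite('pics/v2.png',np.hstack([cv2.resize(x,(390,400),interpolation=3) for x in(a,b)])[:,:,::-1])
E
```

```text
time_s: 5.03
position: [532.5, -235.4, 168.7]
orientation: [1.956, 1.942, 0.487]
wrist_force: [2.0, -0.3, -3.1]
opening: 36.7
gripper_force: 30.0
[-0.15319919  0.03749896 -0.00900258] 36.66600901167084
```

View pics/v2.png

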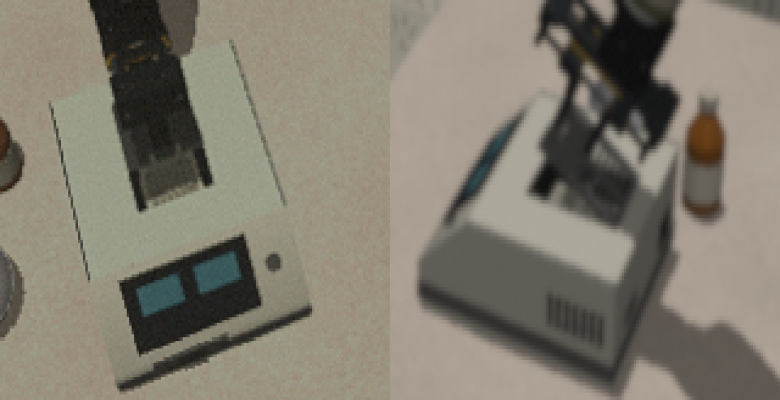

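The cover is swung up and the cassette shows beneath it, with small wrist forces. Next I'll draw the cover out along +x.

```bash
python3 -m inch '[3,0,0.3,0,0,0,30, 6,0,0.6,0,0,0,30, 9,0,1,0,0,0,30, 11,0,2,0,0,0,30, 11,0,2,0,0,0,30]'
python3 - <<'E'
from h import *
o=r.observe();print(o['moment'],o['opening'])
E
```

```text
time_s: 5.8
position: [543.8, -235.3, 170.8]
orientation: [1.955, 1.943, 0.488]
wrist_force: [-0.2, 0.2, -1.5]
opening: 36.7
gripper_force: 30.0
[0.01073017 0.57427045 0.00982585] 36.67049065203978
```

```bash
python3 -m inch '[1,0,4,0,0,0,30, 2,0,8,0,0,0,30, 2,0,14,0,0,0,30, 2,0,20,0,0,0,30]'
python3 - <<'E'
from h import *
o=r.observe();print(o['moment'],o['opening'])
E
```

```text
time_s: 6.3
position: [545.7, -235.4, 191.2]
orientation: [1.955, 1.942, 0.488]
wrist_force: [-0.2, 0.4, -0.6]
opening: 36.5
gripper_force: 30.0
[-0.0045541   0.55624317  0.02442675] 36.484212350004796
```

```bash
python3 -m inch '[0,0,30,0,0,0,30, 2,0,60,0,1,0,30, 5,20,70,0,2,0,30, 8,60,70,0,3,0,30, 10,105,70,0,3.5,0,30]'
python3 -m inch '[0,45,0,0,0,0,30, 0,90,-20,0,0,0,30, 0,130,-60,0,0,0,30, 0,150,-100,0,0,0,30, 0,150,-140,0,0,0,30]'
python3 - <<'E'
from h import *
o=r.observe();print(o['moment'],o['position'],R.from_rotvec(o['orientation']).as_matrix().round(3))
c=grab('side','d2'); s=grab('scene','s2')
a=s['im'][150:330,140:340];b=c['im'][110:290,200:400]
cv2.imwrite('pics/v3.png',np.hstack([cv2.resize(x,(400,360),interpolation=3) for x in(a,b)])[:,:,::-1])
E
```

```text
time_s: 6.92
position: [556.4, -129.6, 261.1]
orientation: [-2.229, -2.212, 0.002]
wrist_force: [-0.0, 1.0, -1.5]
opening: 36.5
gripper_force: 30.0
time_s: 7.55
position: [555.8, 21.9, 120.1]
orientation: [2.225, 2.217, 0.002]
wrist_force: [0.7, -0.9, -1.7]
opening: 36.6
gripper_force: 30.0
[-0.09996372 -0.17452859 -0.04136949] [555.76601231  21.89567962 120.1265715 ] [[ 0.004  1.     0.001]
 [ 1.    -0.004  0.001]
 [ 0.001  0.001 -1.   ]]
```

View pics/v3.png

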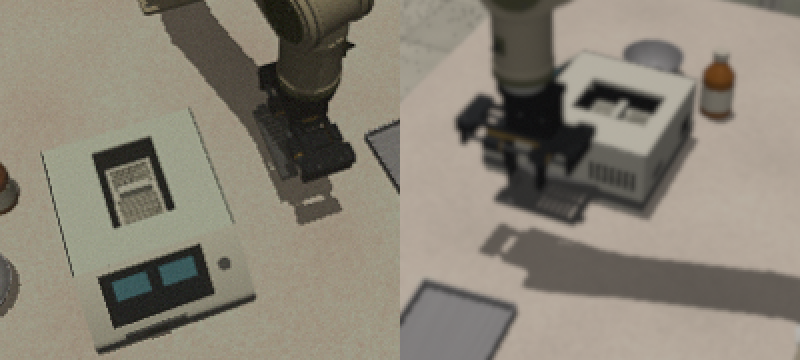

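The cover is held level over clear bench and the cassette lies open in the bay. Now I'll lower it.

```bash
python3 -m inch '[0,0,-40,0,0,0,30, 0,0,-75,0,0,0,30, 0,0,-95,0,0,0,30, 0,0,-100,0,0,0,30, 0,0,-100,0,0,0,30]'
python3 -m inch '[0,0,-2,0,0,0,30, 0,0,-4,0,0,0,30, 0,0,-6,0,0,0,30, 0,0,-6,0,0,0,30]'
```

```text
time_s: 8.28
position: [556.5, 19.7, 21.8]
orientation: [2.228, 2.213, 0.002]
wrist_force: [0.0, 0.0, -0.7]
opening: 36.8
gripper_force: 30.0
time_s: 8.78
position: [555.5, 19.7, 14.6]
orientation: [-2.228, -2.214, 0.0]
wrist_force: [0.2, 0.6, -0.9]
opening: 36.5
gripper_force: 30.0
```

```bash
python3 -m inch '[0,0,-1,0,0,0,30, 0,0,-1.5,0,0,0,30, 0,0,-2,0,0,0,30, 0,0,-2.5,0,0,0,30]'
python3 -m inch '[0,0,-0.5,0,0,0,30, 0,0,-1,0,0,0,30, 0,0,-1.5,0,0,0,30,0,0,-1.5,0,0,0,30]'
```

```text
time_s: 9.28
position: [555.7, 19.7, 12.2]
orientation: [2.229, 2.214, 0.0]
wrist_force: [-0.6, -0.7, -1.8]
opening: 36.8
gripper_force: 30.0
time_s: 9.78
position: [555.6, 19.7, 10.8]
orientation: [2.228, 2.214, -0.0]
wrist_force: [-0.9, -0.4, 2.6]
opening: 36.6
gripper_force: 30.0
```

```bash
python3 -m inch '[0,0,0,0,0,0,37, 1,0,0,0,0,0,39, 2,0,0,0,0,0,41, 3,0,0,0,0,0,43, 4,0,0,0,0,0,45]' 15
python3 -m inch '[0,0,0,0,0,0,50, 0,0,0,0,0,0,56, 0,0,0,0,0,0,62, 0,0,0,0,0,0,62]'
python3 -m inch '[0,0,5,0,0,0,62, 0,0,30,0,0,0,62, -10,-10,85,0,0,0,50, -15,-60,145,0,0,0,50, -20,-110,200,0,0,0,50]'
python3 - <<'E'
from h import *
s=grab('wrist','w4')
P=cloud(s); z=P[...,2]; print(np.linalg.inv(s['V'])[:3,3])
E
```

```text
time_s: 10.4
position: [559.7, 19.7, 10.7]
orientation: [2.229, 2.214, 0.0]
wrist_force: [-1.2, 0.5, 1.1]
opening: 44.3
gripper_force: 3.8
time_s: 10.9
position: [559.7, 19.7, 10.7]
orientation: [2.228, 2.214, 0.0]
wrist_force: [0.1, -0.3, -1.0]
opening: 60.8
gripper_force: 0.0
time_s: 11.52
position: [541.3, -72.4, 192.3]
orientation: [2.226, 2.215, 0.001]
wrist_force: [1.3, -0.7, 0.2]
opening: 50.9
gripper_force: 0.0
[540.55136686  -5.15259878 353.91263702]
```

View pics/w4.png

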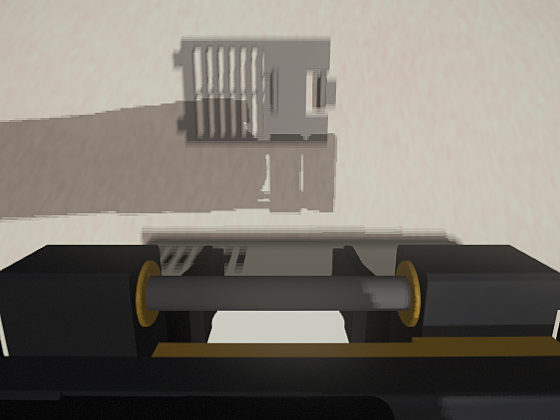

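The cover lies flat on the bench, grille up, at about (255,90). Next is the bay.

```bash
python3 -m inch '[-8,-50,15,0,0,0,45, -16,-100,30,0,0,0,40, -26,-145,30,0,0,0,40, -26,-145,30,0,0,0,40, -26,-145,30,0,0,0,40]'
python3 - <<'E'
from h import *
o=r.observe(); print(o['position'],o['opening'])
c=grab('wrist','w5'); P=cloud(c); s=load('w4'); Q=cloud(s)
print('cover plate z',np.nanmedian(Q[50:130,300:305],axis=(0,1)))
z=P[...,2]; m=(P[...,0]>455)&(P[...,0]<572)&(P[...,1]>-276)&(P[...,1]<-194)&(z<117)
print(np.histogram(z[m],bins=np.arange(30,120,4)))
E
```

```text
time_s: 12.2
position: [515.7, -216.0, 220.0]
orientation: [-2.228, -2.215, -0.001]
wrist_force: [0.4, 0.8, -0.5]
opening: 40.2
gripper_force: 0.0
[ 515.65489195 -215.99402565  220.02970821] 40.23780342435214
cover plate z [562.63132716  19.36687082   7.49945374]
(array([   0,    0,    0,    0,    0,    0,    0,    0,    1,    2,  111,
        141, 1311, 8415,   26,   16,   15,   21,  747,  161,    0,    0]), array([ 30,  34,  38,  42,  46,  50,  54,  58,  62,  66,  70,  74,  78,
        82,  86,  90,  94,  98, 102, 106, 110, 114, 118]))
```

View pics/w5.png

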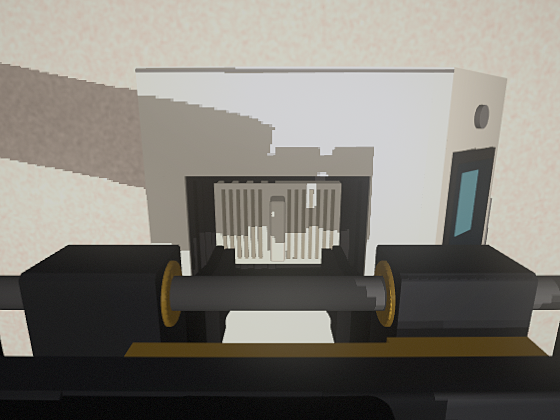

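The web shows at about (278,228) inside the bay, and its top is at z≈105.

Run:
```python
from h import *
c=load('w5'); P=cloud(c).reshape(-1,3)
m=(P[:,0]>470)&(P[:,0]<560)&(P[:,1]>-276)&(P[:,1]<-194)
w=P[m&(P[:,2]>98)&(P[:,2]<114)]; b=P[m&(abs(P[:,2]-83)<4)]
print(np.percentile(w,[1,50,99],0).round(1).tolist()); print(np.percentile(b,[1,50,99],0).round(1).tolist())
d=w[:,:2]-w[:,:2].mean(0); u=np.linalg.svd(d,full_matrices=0)[2][0]; print(np.degrees(np.arctan2(u[0],u[1])))
print(r.observe()['position'])
```

```text
[[508.4, -259.5, 100.8], [514.1, -233.8, 105.3], [519.6, -210.6, 106.8]]
[[470.9, -274.9, 79.5], [515.1, -232.5, 83.7], [558.9, -200.3, 85.6]]
-179.62538243143837
[ 515.88560816 -215.4237121   220.1057684 ]
```

```bash
python3 -m inch '[-2,-19.5,0,0,0,0,40, -2,-19.5,-35,0,0,0,40, -2,-19.5,-75,0,0,0,40, -2,-19.5,-100,0,0,0,36, -2,-19.5,-120,0,0,0,32]' 25
python3 -m inch '[0,0,-6,0,0,0,30, 0,0,-12,0,0,0,28, 0,0,-12.5,0,0,0,24, 0,0,-12.5,0,0,0,18, 0,0,-12.5,0,0,0,16]' 10
```

```text
time_s: 12.88
position: [513.3, -236.8, 98.8]
orientation: [-2.228, -2.214, 0.0]
wrist_force: [0.1, -0.7, -0.2]
opening: 34.0
gripper_force: 0.0
time_s: 13.5
position: [513.8, -236.5, 88.0]
orientation: [2.228, 2.214, 0.0]
wrist_force: [-0.1, 0.7, -0.8]
opening: 17.8
gripper_force: 0.0
```

```bash
python3 -m inch '[0,0,-1,0,0,0,13, 0,0,-1,0,0,0,8, 0,0,-1,0,0,0,8, 0,0,-1,0,0,0,8]' 25
python3 -m inch '[0,0,3,0,0,0,8, 0,0,8,0,0,0,8, 0,0,16,0,0,0,8, 0,0,28,0,0,0,8, 0,0,45,0,0,0,8]' 25
```

```text
time_s: 14.0
position: [513.7, -236.4, 86.7]
orientation: [2.228, 2.214, 0.0]
wrist_force: [1.7, -0.6, 0.8]
opening: 12.0
gripper_force: 25.0
time_s: 14.62
position: [513.3, -236.3, 132.5]
orientation: [-2.228, -2.214, 0.0]
wrist_force: [-0.8, -0.2, -1.6]
opening: 11.6
gripper_force: 25.0
```

```bash
python3 -m inch '[0,0,50,0,0,0,8, 5,20,100,0,0,0,8, 12,65,120,0,0,0,8, 20,115,120,0,0,0.2,8, 28,165,120,0,0,0.4,8]'
python3 -m inch '[6,50,0,0,0,0.1,8, 12,100,0,0,0,0.2,8, 20,150,0,0,0,0.2,8, 25,200,0,0,0,0.2,8, 25,200,0,0,0,0.2,8]'
python3 - <<'E'
from h import *
o=r.observe(); print(o['position'],o['opening'])
c=grab('wrist','w6'); g=c['im'].astype(float).mean(2); P=cloud(c)
m=(P[...,2]>13)&(P[...,2]<26)&(P[...,1]>130)&(P[...,0]>450)&(P[...,0]<700)
q=P[m]; print(len(q),np.percentile(q,[1,50,99],0).round(1).tolist())
b=cv2.minAreaRect(q[:,:2].astype(np.float32)); print(b)
E
```

```text
time_s: 15.25
position: [541.7, -69.8, 253.1]
orientation: [2.164, 2.275, 0.001]
wrist_force: [0.6, 0.5, -1.8]
opening: 11.7
gripper_force: 25.0
time_s: 15.88
position: [565.5, 134.0, 252.8]
orientation: [-2.125, -2.313, -0.003]
wrist_force: [-1.5, -0.6, -1.2]
opening: 11.7
gripper_force: 25.0
[565.52242248 133.961169   252.76385874] 11.716608113682009
1761 [[494.3, 158.7, 13.3], [589.0, 210.7, 18.9], [652.0, 316.7, 21.1]]
((573.0960693359375, 238.59414672851562), (151.1326141357422, 151.23374938964844), 4.678301811218262)
```

View pics/w6.png

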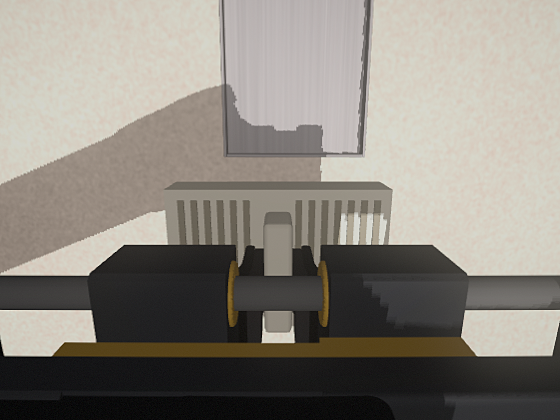

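The tray's near edge (row 155) and width agree with the first estimate: centre (571,263), yaw 4.7°. The cassette is hanging level.

```bash
python3 -m inch '[2,45,0,0,0,0,8, 4,90,0,0,0,0,8, 5.5,129,-20,0,0,0,8, 5.5,129,-65,0,0,0,8, 5.5,129,-110,0,0,0,8]'
python3 -m inch '[0,0,-40,0,0,0,8, 0,0,-70,0,0,0,8, 0,0,-90,0,0,0,8, 0,0,-98,0,0,0,8, 0,0,-104,0,0,0,8]'
```

```text
time_s: 16.55
position: [572.8, 256.5, 141.1]
orientation: [2.134, 2.303, 0.001]
wrist_force: [-0.4, -0.9, -0.7]
opening: 11.6
gripper_force: 25.0
time_s: 17.18
position: [572.7, 257.7, 38.2]
orientation: [2.134, 2.305, 0.002]
wrist_force: [-0.5, 0.9, -0.5]
opening: 11.7
gripper_force: 25.0
```

```bash
python3 -m inch '[-1,4,-2,0,0,0,8, -1,4,-4,0,0,0,8, -1,4,-5.5,0,0,0,8, -1,4,-6.5,0,0,0,8, -1,4,-7,0,0,0,8]'
python3 -m inch '[0,0,-0.6,0,0,0,8, 0,0,-1.2,0,0,0,8, 0,0,-1.8,0,0,0,8, 0,0,-1.8,0,0,0,8]'
```

```text
time_s: 17.8
position: [571.1, 261.6, 30.6]
orientation: [2.134, 2.305, 0.0]
wrist_force: [0.4, 0.5, -1.6]
opening: 11.8
gripper_force: 25.0
time_s: 18.3
position: [571.0, 261.7, 28.7]
orientation: [2.134, 2.306, 0.0]
wrist_force: [-0.2, 0.7, -1.9]
opening: 11.9
gripper_force: 25.0
```

```bash
python3 -m inch '[0,0,-0.5,0,0,0,8, 0,0,-1,0,0,0,8, 0,0,-1,0,0,0,8, 0,0,-1,0,0,0,8]'
python3 - <<'E'
from h import *
c=grab('scene','s6'); P=cloud(c); m=(P[...,2]>30)&(P[...,2]<44)&(P[...,1]>180)&(P[...,1]<340)&(P[...,0]>500)&(P[...,0]<650)
print(np.histogram(P[m][:,2],bins=np.arange(30,46,2))); print([r.observe()['wrist_force'][2].round(2) for _ in range(3)])
m=(P[...,2]>15)&(P[...,2]<34)&(P[...,1]>180)&(P[...,1]<340)&(P[...,0]>500)&(P[...,0]<640);print(np.histogram(P[m][:,2],bins=np.arange(15,35,2)))
E
```

```text
time_s: 18.8
position: [571.0, 261.7, 27.7]
orientation: [2.134, 2.306, 0.0]
wrist_force: [0.1, -0.5, -0.9]
opening: 11.7
gripper_force: 25.0
(array([7, 5, 2, 3, 4, 3, 7]), array([30, 32, 34, 36, 38, 40, 42, 44]))
[np.float64(-0.9), np.float64(-0.9), np.float64(-0.9)]
(array([20, 14, 25, 47, 84, 74, 62, 28,  2]), array([15, 17, 19, 21, 23, 25, 27, 29, 31, 33]))
```

```bash
python3 -m inch '[0,0,-0.4,0,0,0,8, 0,0,-0.8,0,0,0,8, 0,0,-1.2,0,0,0,8, 0,0,-1.2,0,0,0,8]'
python3 - <<'E'
from h import *
print(r.observe()['joint_efforts'].round(1))
E
```

```text
time_s: 19.35
position: [571.0, 261.7, 27.7]
orientation: [2.134, 2.305, -0.0]
wrist_force: [-3.8, -4.1, 11.6]
opening: 11.8
gripper_force: 25.0
[ -0.6 -60.8 -13.9 -30.4   0.4  -2.   -0. ]
```

Contact at z=27.7. I'll ease up, release and retreat.

```bash
python3 -m inch '[0,0,1,0,0,0,8, 0,0,1,0,0,0,13, 0,0,1,0,0,0,20, 0,0,1,0,0,0,28, 0,0,1,0,0,0,34]' 10
python3 -m inch '[0,0,0,0,0,0,36, 0,0,12,0,0,0,36, 0,0,50,0,0,0,36, 0,0,110,0,0,0,36, 0,-60,170,0,0,0,36]'
python3 -m inch '[-40,-40,30,0,0,0,36, -80,-80,60,0,0,0,36, -120,-100,60,0,0,0,36, -120,-100,60,0,0,0,36]'
python3 - <<'E'
from h import *
s=grab('scene','s9'); d=grab('side','d9')
cv2.imwrite('pics/v9.png',np.hstack([cv2.resize(x,(400,300),interpolation=3) for x in(s['im'],d['im'])])[:,:,::-1])
P=cloud(s)
def f(n,x0,x1,y0,y1,z0,z1):
    m=(P[...,0]>x0)&(P[...,0]<x1)&(P[...,1]>y0)&(P[...,1]<y1)&(P[...,2]>z0)&(P[...,2]<z1); print(n,m.sum(),np.percentile(P[m],[3,50,97],0).round(0).tolist())
f('cass',510,640,200,330,21,60); f('cover',440,620,-50,90,4.5,60); f('bowl',440,660,-600,-440,15,60); f('bottle',380,440,-480,-400,60,140);
E
```

```text
time_s: 19.98
position: [571.0, 261.7, 27.5]
orientation: [-2.134, -2.306, -0.0]
wrist_force: [0.1, 0.0, -0.6]
opening: 30.2
gripper_force: 0.0
time_s: 20.6
position: [570.2, 221.2, 185.5]
orientation: [-2.126, -2.312, -0.006]
wrist_force: [1.2, -1.5, -0.5]
opening: 35.9
gripper_force: 0.0
time_s: 21.1
position: [449.5, 115.9, 243.2]
orientation: [2.133, 2.299, -0.002]
wrist_force: [0.7, 0.5, 1.0]
opening: 36.0
gripper_force: 0.0
cass 549 [[521.0, 229.0, 22.0], [575.0, 260.0, 26.0], [620.0, 297.0, 47.0]]
cover 784 [[459.0, -25.0, 5.0], [533.0, 17.0, 8.0], [585.0, 62.0, 27.0]]
bowl 709 [[496.0, -559.0, 16.0], [527.0, -518.0, 30.0], [602.0, -451.0, 47.0]]
bottle 354 [[394.0, -467.0, 62.0], [415.0, -439.0, 93.0], [432.0, -416.0, 133.0]]
```

View pics/v9.png

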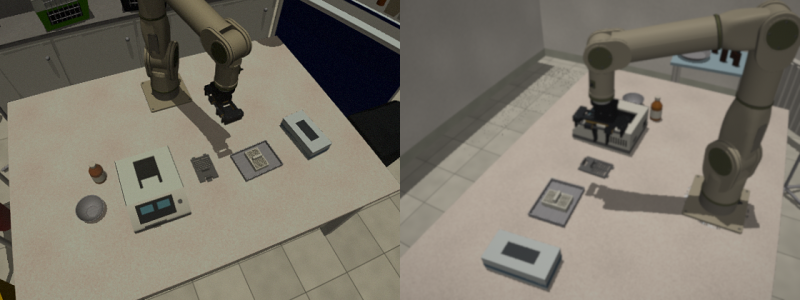

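The cassette sits flat in the tray at (257,158), the cover is flat on the bench at (204,167), and the other items are where they were.

```bash
python3 -c "
from bench import r
print(r.finish_job())"
```

```text
the job is handed in; nothing more can be done
None
```

The job is handed in: the cover lies flat on the bench grille side up, the filter cassette sits right way up in the steel tray, and the bottle, carton and bowl were left alone, all in about 21 s; the hand-in gave no verdict.

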